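# Lay the next clay block with a spacer in the joint

### The arm

A 6-joint arm with a two-finger parallel gripper is mounted at the origin on the work surface. World frame = base frame: x ahead of the robot, y to its left, z up, the work surface at z = 0. Lengths are in m, angles in rad, forces in N, time in s.
With the tool pointing down it reaches from about 0.35 to 0.875 m from the base axis. Payload 4.2 kg.
Tool frame: the origin (TCP) lies at the very end of the fingers, on their centre line; the grasp point (between the pads) lies 19 mm behind it; z points along the fingers, y is the line along which they close (so a half turn about z gives the same grasp; the last joint's range is limited). The gripper opens to 87 mm and grips with 3 to 60 N. Pads are 19 mm wide; open, the fingers measure 117 mm over their backs; the gripper's body (75 mm by 190 mm) begins 51 mm behind the grasp point.
Start: joints at [1.607, 0.385, 0.008, 0, -1.194, -0.259], TCP at [0.138, 0.61, 0.223] pointing down, gripper open.
Joint ranges: [-3.14, 3.14], [-1.21, 2.06], [-1.07, 1.41], [-3.16, 2.05], [-2.99, -0.16], [-3.1, 3.1]. Speed limits (rad/s): [2.79, 2.79, 3.14, 3.14, 3.14, 3.14].

### API

Orientations are given as a rotation vector (axis times angle).
In Python, from station import state, read_camera, get_calibration, job_done, models gives the robot as it stands. The module is installed in compiled form; this text tells all that it offers.
- The arm moves only by the tool drive_tool, never from a script. Its argument "targets" is one flat list of numbers, 5 for each row, row after row: the shift along the tool's x, y, z in units of 30 mm (1.0 is 30 mm), then the turn about the tool's z in units of 60 degrees (1.0 is 60 degrees), then the opening, from 0 (shut) to 1 (fully open). In form: [tx, ty, tz, turn, fingers, tx, ty, tz, turn, fingers, ...]. A call has exactly 8 rows; each row shifts and turns the commanded pose from where the row before left it, along the tool's axes as they then stand; what a row does not reach is not made up. A row lasts 1/10 s, in which the tool goes at most 50 mm and 8.59 degrees, less where a joint would pass 70% of its speed; a pose out of reach is approached as far as the arm can. A call with a number of a shift or a turn outside -1 to 1 is refused whole. A call with a gripper value outside its range is refused whole. The fingers move at their own pace and stop on an object; the grip force is fixed at half the most. Time passes only in rows, so rows that do not move let the fingers close, or fill a call up. It gives the time, the measured TCP pose, the force, the opening and the grip force at its end, in the units of the state.
- state(): the state, without advancing time (a new reading comes with each control period).
- read_camera(name): name is "side" or "top" or "wrist"; returns the picture (480x640x3 uint8, blue, green, red); there is no depth.
- get_calibration(name): a dict with "K" (3x3 intrinsics, pixels), "dist" ([k1, k2, p1, p2, k3] as OpenCV has them; the pictures are not rectified), "position" and "orientation" of the camera in the world. Camera axes: x right, y up, looking along -z (the intrinsics and any distortion apply to the point x, -y, -z); pixel columns grow to the right and rows downward; lengths in m; the calibration is good to about 2 mm. A picture is of the moment at which its call begins: read the wrist's pose just before it. get_calibration takes no time and is no camera call; for the wrist camera it gives the pose at the moment of the call.
- job_done(): hands the job in; it is judged then, once.
Trained networks look in the newest picture that a camera, given by its name, has taken for a name from the list of things; names that differ only in an ending like _2 or _b are one class to them, and where a whole thing is asked for, a point or a joint stands for the part that bears it (a point fixed in the world has none). Each returns a list of dicts, best first, with "score" (0 to 1); they miss things now and then, are a little off and sometimes report something else, mostly with a low value. They report only what shows in the picture. A call takes as long as a camera call. They do not tell look-alikes from the thing itself.
- models.outline_of(camera, thing): "mask" (480x640 bool, what is visible of it) and "uv" ([column, row] in pixels, amid what is visible of it).
- models.place_of(camera, thing): "uv" ([column, row] in pixels: a listed point, or the origin of a listed thing).
The state is a dict: "time_s": time; "joint_positions": joint angles; "qvel": joint speeds; "tau": joint torques, N m; "tcp_pos": TCP position; "tool_rot": TCP orientation; "force": force on the tool from outside, world axes, zero at the start; "ft_torque": the same for the moment, N m; "finger_gap": finger opening in m; "grip_force": force on a finger pad.
Only numpy, scipy, OpenCV 4.12 (cv2) and the standard library are available. Lean on these libraries where they do the work, as an engineer would, in place of code of your own. Each camera call takes 0.05 s, during which the arm holds its last target. There are 200 camera calls.

### The job

Carry on the row of red clay blocks glued to the plywood board: stand the yellow spacer flat on the board against the free end of the row and let go, then lay the loose red clay block on the bare board beyond it, end-on against the spacer and straight in line with the row. Leave the spacer standing in the joint, and leave the loose grey block where it lies.

Things in the scene. Friction and masses are not known exactly. Their poses are not given: they have to be found in the camera images.
- row_end (a point): On the fixed plywood board (380 x 110 x 12 mm thick, on the table): bottom middle of the free end face of the last of two red blocks glued in a row (each 90 long, 60 wide, 40 mm high, 25 mm joint between), level with the board's top. x points along the row, away from the glued blocks, over the bare board, which runs on 165 mm from here; y across the row; z up. The board's place and yaw vary.
- spacer: Loose yellow plastic spacer block, standing on the table: 25 mm thick along its x (the width of the joint), 60 mm along its y, 40 mm high. Origin at the centre of its underside, z up. In the joint its x lies along the row, its 60 mm side across it, so it can be held by its two ends 60 mm apart while its flat faces touch the blocks.
- clay_block: Loose red terracotta block: 90 mm long along its x, 60 mm wide along its y, 40 mm high, about 0.3 to 0.6 kg. Origin at the centre of its underside, z up. Its length lies along the row when laid; either end may face the spacer.
- grey_block: Loose grey concrete block of the same size and axes as the clay block; not wanted, to be left where it lies.
There are look-alikes about, which are no part of the job. What is shaped like the clay_block but purple is not meant.

How it is judged:
By the outcome, as a careful person would: the job done as asked, in the order asked, and still so for the second after the job is handed in, with the robot touching nothing.
It also fails if it takes over 54 s, if anything falls off the work surface, if the arm or the gripper's body presses on something with over 40 N, if the wrist force passes 120 N, or if a joint passes its speed limit or range.

## Working session

There is one attempt and no reset: what is moved stays moved. The work goes in short steps, Python scripts to look and compute and a tool call to move; the robot and the scene stay as the last step left them, time stands still between calls to the robot, and variables do not carry over. Pictures are saved under pics/ and viewed, at most 10 in all, crops included, and the job is handed in when it is done.

Besides the shell and the picture viewer there is one more tool, called after "Request:" as name(argument=value, ...), one argument or row to a line, values as JSON. drive_tool: Moves the arm, as the interface text tells. Shifts and turns lie within -1 to 1; 1 stands for 30 mm of shift or 60 degrees of turn. Its arguments: {"type":"object","properties":{"targets":{"type":"array"}},"required":["targets"]}

```bash
mkdir -p pics; ls; cat > first.py <<'E'
from station import *
import cv2,numpy as np
s=state();print(s['time_s'],s['tcp_pos'],s['tool_rot'])
ims=[]
for n in('top','side'):
    c=get_calibration(n);print(n,c)
    im=read_camera(n);cv2.imwrite(f'pics/{n}0.png',im);ims.append(im)
E
python3 first.py
```

```text
pics
0.0 [0.13794403 0.60897862 0.22147692] [ 3.11997339e+00 -3.49243231e-01 -2.10738940e-04]
top {'K': array([[611.17765895,   0.        , 315.0653704 ],
       [  0.        , 611.17765895, 239.61770599],
       [  0.        ,   0.        ,   1.        ]]), 'dist': array([-0.14437571,  0.        ,  0.        ,  0.        ,  0.        ]), 'position': array([0.32561228, 0.04490054, 1.0932039 ]), 'orientation': array([ 0.12170214, -0.11441059, -1.59185419])}
side {'K': array([[503.04050873,   0.        , 321.42270234],
       [  0.        , 503.04050873, 235.64360782],
       [  0.        ,   0.        ,   1.        ]]), 'dist': array([-0.0604271,  0.       ,  0.       ,  0.       ,  0.       ]), 'position': array([ 0.02840458, -0.37481646,  0.64753099]), 'orientation': array([ 0.75022399, -0.33825704, -0.83004145])}
```

View pics/top0.png

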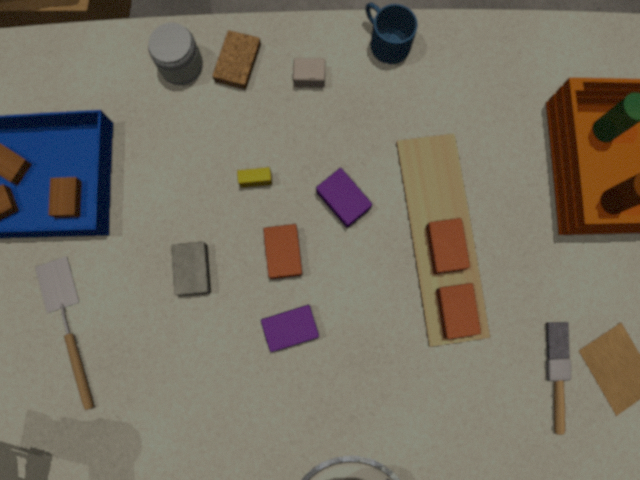

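View pics/side0.png

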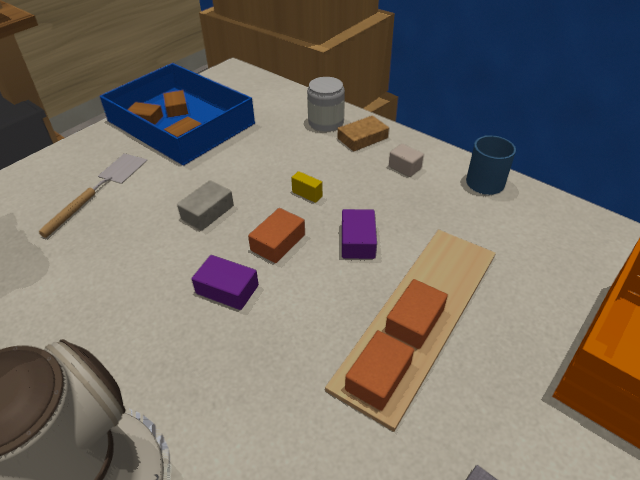

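The top view shows the yellow spacer at about (254,177), the loose clay block at (283,251) and the grey block at (190,268). The glued blocks are at (449,245) and (459,311), and the bare board runs up to (425,137). The purple look-alikes are at (343,197) and (290,328). The side view agrees. Next I'll fit boxes to the colour masks in both views.

```bash
cat > h.py <<'E'
from station import *
import cv2,numpy as np
from scipy.optimize import least_squares
from scipy.spatial.transform import Rotation as R
F=np.diag([1.,-1,-1])
def proj(c,P):
    Rc=F@R.from_rotvec(c['orientation']).as_matrix().T
    return cv2.projectPoints(np.float64(P),cv2.Rodrigues(Rc)[0],-Rc@c['position'],c['K'],c['dist'])[0][:,0]
def ray(c,uv,z):
    n=cv2.undistortPoints(np.float64([[uv]]),c['K'],c['dist'])[0,0]
    d=R.from_rotvec(c['orientation']).as_matrix()@(F@[n[0],n[1],1]);p=c['position']
    return p+d*(z-p[2])/d[2]
def box(p,size,off=0,z0=0):
    g=np.array([[i,j,k] for i in(-.5,.5) for j in(-.5,.5) for k in(0,1)])*size+[off,0,z0]
    return R.from_euler('z',p[2]).apply(g)+[p[0],p[1],0]
def comps(im,kind,amin=80):
    h=cv2.cvtColor(cv2.GaussianBlur(im,(3,3),0),cv2.COLOR_BGR2HSV);H,S,V=[h[...,i].astype(int) for i in range(3)]
    m={'red':((H<12)|(H>174))&(S>120)&(V>60),'yellow':(H>22)&(H<36)&(S>150)&(V>50)}[kind]
    n,l,st,ce=cv2.connectedComponentsWithStats(m.astype(np.uint8))
    return [(l==i,ce[i],st[i,4]) for i in range(1,n) if st[i,4]>amin]
def contour(m):
    return max(cv2.findContours(cv2.resize(m.astype(np.uint8),None,fx=4,fy=4,interpolation=cv2.INTER_NEAREST),cv2.RETR_EXTERNAL,cv2.CHAIN_APPROX_NONE)[0],key=len)[:,0][::4]/4.-.375
def fit(obs,size,p0,z0=0):
    """obs: list of (calib, mask, offset along x); p=(x,y,yaw)"""
    C=[(c,contour(m),o) for c,m,o in obs]
    def f(p):
        r=[]
        for c,k,o in C:
            hull=cv2.convexHull(proj(c,box(p,size,o,z0)).astype(np.float32))
            r+=[cv2.pointPolygonTest(hull,(float(a),float(b)),True) for a,b in k]
        return np.array(r)
    s=least_squares(f,p0,x_scale=[.01,.01,.1],diff_step=1e-4,loss='soft_l1')
    return s.x,np.sqrt(np.mean(f(s.x)**2)),np.mean(f(s.x))
def near(cs,uv): return min(cs,key=lambda c:np.hypot(*(c[1]-uv)))[0]
def tool():
    s=state();M=R.from_rotvec(s['tool_rot']).as_matrix()
    return s,M,np.arctan2(M[1,0],M[0,0])
E
cat > m.py <<'E'
from h import *
ct,cs=get_calibration('top'),get_calibration('side')
t,s=cv2.imread('pics/top0.png'),cv2.imread('pics/side0.png')
RT,RS=comps(t,'red'),comps(s,'red');YT,YS=comps(t,'yellow'),comps(s,'yellow')
B=[.09,.06,.04]
def go(name,T,S,size,z0=0):
    for lab,obs in(('both',[(ct,m,o) for m,o in T]+[(cs,m,o) for m,o in S]),('top',[(ct,m,o) for m,o in T]),('side',[(cs,m,o) for m,o in S])):
        g=ray(ct,T[0][0].nonzero()[::-1] and np.mean(T[0][0].nonzero()[::-1],axis=1),.04)
        r=min((fit(obs,size,[g[0],g[1],a],z0) for a in np.arange(0,3.1,.4)),key=lambda r:r[1])
        print(name,lab,np.round(r[0][:2]*1000,1),'yaw',round(np.degrees(r[0][2]),2),'rms %.2f mean %.2f'%r[1:])
go('spacer',[(near(YT,(254,177)),0)],[(near(YS,(307,187)),0)],[.025,.06,.04])
go('clay',[(near(RT,(283,251)),0)],[(near(RS,(277,235)),0)],B)
# row: p is centre of last block
go('row',[(near(RT,(449,245)),0),(near(RT,(459,311)),-.115)],[(near(RS,(417,313)),0),(near(RS,(379,370)),-.115)],B,.012)
E
python3 m.py
```

```text
spacer both [605.4 156.2] yaw 2.46 rms 1.36 mean 1.19
spacer top [604.9 155. ] yaw 182.39 rms 1.67 mean 1.62
spacer side [605.9 157. ] yaw 0.0 rms 0.86 mean 0.75
clay both [468.6 106.5] yaw 6.97 rms 1.32 mean 1.17
clay top [468.  105.7] yaw 6.48 rms 1.13 mean 1.07
clay side [469.6 107.9] yaw 187.82 rms 1.33 mean 1.22
row both [ 469.3 -182.2] yaw 7.4 rms 26.61 mean -12.55
row top [ 468.8 -186.3] yaw 6.5 rms 2.01 mean 1.89
row side [ 470.5 -181.3] yaw 7.66 rms 31.75 mean -18.69
```

Request:
drive_tool(
  targets=[0,0,0,-0.127,1,0,0,0,-0.126,1,0.7,0.73,0,0,1,0.7,0.73,0,0,1,0.7,0.73,0,0,1,0.7,0.73,0,0,1,0.7,0.73,0,0,1,0.7,0.73,0,0,1],
)

```text
time_s: 0.9
tcp_pos: [0.2701, 0.4823, 0.2222]
tool_rot: [3.14, 0.066, -0.001]
force: [0.0, 0.8, -0.1]
finger_gap: 0.0867
grip_force: 0.0
```

Request:
drive_tool(
  targets=[0.7,0.73,0,0,1,0.7,0.73,0,0,1,0.7,0.73,0,0,1,0.7,0.73,0,0,1,0.7,0.73,0,0,1,0.7,0.73,0,0,1,0.7,0.73,0,0,1,0.7,0.73,0,0,1],
)

```text
time_s: 1.7
tcp_pos: [0.4452, 0.3144, 0.2221]
tool_rot: [3.14, 0.066, -0.001]
force: [0.3, -0.1, -0.1]
finger_gap: 0.0869
grip_force: 0.0
```

Request:
drive_tool(
  targets=[0.7,0.73,0,0,1,0.7,0.73,0,0,1,0.7,0.73,0,0,1,0.7,0.73,0,0,1,0.7,0.73,0,0,1,0.7,0.73,0,0,1,0.7,0.73,0,0,1,0,0,0,0,1],
)

```text
time_s: 2.5
tcp_pos: [0.5996, 0.1662, 0.2213]
tool_rot: [3.14, 0.06, -0.002]
force: [-0.7, 0.8, -0.5]
finger_gap: 0.087
grip_force: 0.0
```

```bash
cat > w.py <<'E'
from h import *
import sys
n=sys.argv[1];s,M,y=tool()
c=get_calibration('wrist');im=read_camera('wrist');cv2.imwrite(f'pics/{n}.png',im)
import pickle;pickle.dump(c,open(f'pics/{n}.pkl','wb'))
print('t',s['time_s'],'tcp',s['tcp_pos'],'yaw',np.degrees(y),'cam in tool',M.T@(c['position']-s['tcp_pos']),'look',-R.from_rotvec(c['orientation']).as_matrix()[:,2],'f',c['K'][0,0])
for k in('yellow','red'):
    print(k,[(np.round(q[1]),q[2]) for q in comps(im,k)])
E
python3 w.py w1
```

```text
t 2.5 tcp [0.59963037 0.16621285 0.22134132] yaw 2.187662162712238 cam in tool [ 6.98450596e-02 -7.90483026e-05 -1.61705010e-01] look [-0.258529   -0.01118194 -0.96593878] f 374.76505059630574
yellow [(array([330., 201.]), np.int32(1757))]
red [(array([369., 293.]), np.int32(914)), (array([371., 353.]), np.int32(1879))]
```

View pics/w1.png

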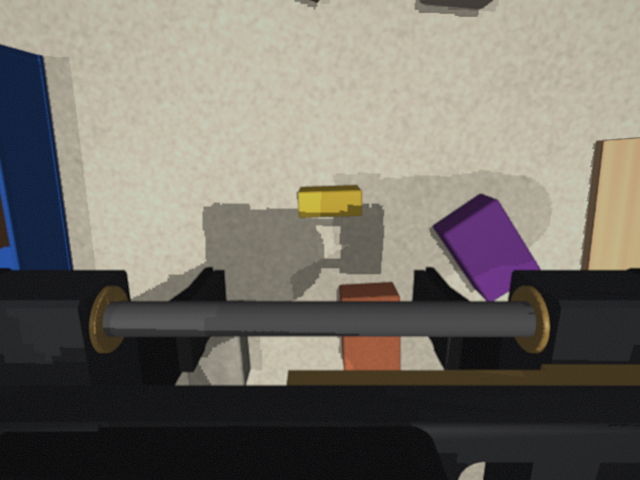

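The wrist view shows the spacer at (330,201), fully visible, with the purple block clear to the right at (487,245). I'll fit the spacer here.

```bash
cat > ws.py <<'E'
from h import *
import sys,pickle
n=sys.argv[1];c=pickle.load(open(f'pics/{n}.pkl','rb'));im=cv2.imread(f'pics/{n}.png')
m=max(comps(im,'yellow'),key=lambda q:q[2])[0]
s,M,y=tool()
r=min((fit([(c,m,0)],[.025,.06,.04],[.605,.156,a]) for a in(-.1,.04,.15)),key=lambda r:r[1])
print(np.round(r[0]*1000,1),'yaw',np.degrees(r[0][2]),r[1:])
p=r[0];yw=p[2];d=p[:2]-s['tcp_pos'][:2]
print('turn units',-np.degrees(yw-y)/60,'after-turn tx,ty units',(np.cos(yw)*d[0]+np.sin(yw)*d[1])/.03,(np.sin(yw)*d[0]-np.cos(yw)*d[1])/.03)
E
python3 ws.py w1
```

```text
[605.9 156.4  25.7] yaw 1.4750308595498498 (np.float64(1.9771500904699708), np.float64(1.837893822451161))
turn units 0.012877038928753269 after-turn tx,ty units 0.23526495125125055 0.36695270346157466
```

Request:
drive_tool(
  targets=[0.2,0.35,0.4,0,1,0,0,1,0,1,0,0,1,0,1,0,0,1,0,1,0,0,1,0,1,0,0,1,0,1,0,0,1,0,1,0,0,0.6,0,1],
)

```text
time_s: 3.35
tcp_pos: [0.6021, 0.1579, 0.0092]
tool_rot: [3.139, 0.067, -0.007]
force: [0.4, 0.5, -0.7]
finger_gap: 0.0867
grip_force: 0.0
```

Request:
drive_tool(
  targets=[0,0,0,0,0.5,0,0,0,0,0.3,0,0,0,0,0.3,0,0,0,0,0.3,0,0,0,0,0.3,0,0,0,0,0.3,0,0,0,0,0.3,0,0,0,0,0.3],
)

```text
time_s: 4.15
tcp_pos: [0.6051, 0.1587, 0.014]
tool_rot: [-3.14, -0.067, -0.003]
force: [-1.4, 0.4, 6.2]
finger_gap: 0.0596
grip_force: 30.0
```

Request:
drive_tool(
  targets=[0,0,-0.4,0,0.3,0,0,-0.9,0,0.3,0,0,-0.9,0,0.3,0,0,-0.9,0,0.3,0,0,-0.9,0,0.3,0,0,-0.9,0,0.3,0,0,-0.9,0,0.3,0,0,-0.8,-0.078,0.3],
)

```text
time_s: 4.95
tcp_pos: [0.6044, 0.1583, 0.2125]
tool_rot: [-3.135, -0.197, -0.002]
force: [0.2, 0.3, -0.1]
finger_gap: 0.06
grip_force: 30.0
```

Request:
drive_tool(
  targets=[-0.3,0.45,0,0,0.3,-0.6,0.9,0,0,0.3,-0.6,0.9,0,0,0.3,-0.6,0.9,0,0,0.3,-0.6,0.9,0,0,0.3,-0.6,0.9,0,0,0.3,-0.6,0.9,0,0,0.3,-0.6,0.9,0,0,0.3],
)

```text
time_s: 5.75
tcp_pos: [0.4934, -0.0608, 0.2098]
tool_rot: [-3.135, -0.192, 0.003]
force: [-0.3, -0.2, 0.3]
finger_gap: 0.0599
grip_force: 30.0
```

Request:
drive_tool(
  targets=[-0.6,0.9,0,0,0.3,-0.6,0.9,0,0,0.3,-0.6,0.9,0,0,0.3,-0.6,0.9,0,0,0.3,-0.3,0.45,0,0,0.3,0,0,0,0,0.3,0,0,0,0,0.3,0,0,0,0,0.3],
)

```text
time_s: 6.55
tcp_pos: [0.4301, -0.1894, 0.2103]
tool_rot: [-3.135, -0.195, 0.0]
force: [0.5, -0.5, -1.1]
finger_gap: 0.0599
grip_force: 30.0
```

```bash
python3 w.py w2
```

```text
t 6.55 tcp [ 0.43006279 -0.18936614  0.21030327] yaw 7.100132780472813 cam in tool [ 6.98639033e-02 -1.50216611e-04 -1.61704499e-01] look [-0.25591015 -0.0319218  -0.96617338] f 374.76505059630574
yellow [(array([319., 278.]), np.int32(6579))]
red [(array([601.,  99.]), np.int32(12209)), (array([ 21., 129.]), np.int32(4485)), (array([317., 166.]), np.int32(7307)), (array([317., 245.]), np.int32(859))]
```

View pics/w2.png

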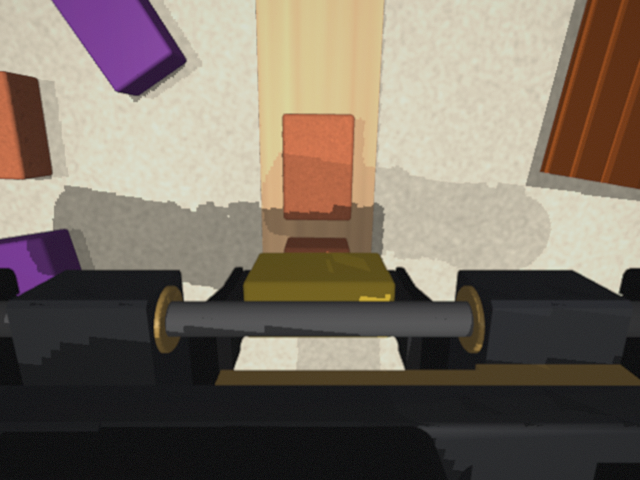

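The last glued block is fully visible at (283–354, 113–220), the bare board runs up from it, and the held spacer is at (319,278). I'll fit the block and estimate the offset of the held spacer from its front top edge.

```bash
cat > wr.py <<'E'
from h import *
import pickle
c=pickle.load(open('pics/w2.pkl','rb'));im=cv2.imread('pics/w2.png')
s,M,y=tool();q=near(comps(im,'red'),(317,166))
r=min((fit([(c,q,0)],[.09,.06,.04],[.47,-.184,a],.012) for a in(.05,.12,.2)),key=lambda r:r[1])
print('block',np.round(r[0]*1000,1),'yaw',np.degrees(r[0][2]),r[1:]);k=contour(q);print('px extents',k.min(0),k.max(0))
# corners of the top face via min rect-ish: approx poly
a=cv2.approxPolyDP(k.astype(np.float32).reshape(-1,1,2),6,True)[:,0]
for u in a: print(np.round(u,1),np.round(ray(c,u,.052)[:2]*1000,1),np.round(ray(c,u,.012)[:2]*1000,1))
# spacer front top edge at tool height: TCP z + (40-14)mm
m=max(comps(im,'yellow'),key=lambda q:q[2])[0]
for col in(270,290,310,330,350,370):
    row=np.where(m[:,col])[0].min()-.5
    p=ray(c,(col,row),s['tcp_pos'][2]+.026);print('spacer front edge in tool (mm)',col,row,np.round(M.T@(p-s['tcp_pos'])*1000,1))
# model row end
mo=models.place_of('wrist','row_end')
for o in mo[:2]: print('row_end',o['score'],o['uv'],ray(c,o['uv'],.012)*1000)
E
python3 wr.py
```

```text
block [ 469.8 -183.1  110.1] yaw 6.309004186185427 (np.float64(1.1994580681946425), np.float64(1.1001211982718964))
px extents [282.625 113.625] [353.375 219.375]
[285.6 113.6] [ 511.1 -151.9] [ 512.6 -148.3]
[283.6 216.9] [ 425.3 -158.8] [ 416.  -156.1]
[349.4 219.1] [ 430.4 -216.1] [ 421.8 -220.6]
[353.4 116.6] [ 515.6 -207. ] [ 517.6 -210.2]
spacer front edge in tool (mm) 270 253.5 [ 25.4 -18.6 -26. ]
spacer front edge in tool (mm) 290 253.5 [ 25.4 -11.  -26. ]
spacer front edge in tool (mm) 310 253.5 [ 25.4  -3.4 -26. ]
spacer front edge in tool (mm) 330 253.5 [ 25.4   4.2 -26. ]
spacer front edge in tool (mm) 350 253.5 [ 25.4  11.8 -26. ]
spacer front edge in tool (mm) 370 253.5 [ 25.4  19.4 -26. ]
row_end 0.75 [316.1, 113.7] [ 515.94679883 -175.98982243   12.        ]
```

```bash
cat > be.py <<'E'
from h import *
import pickle
def edge(c,im,exp,rows,w,z):
    S=cv2.GaussianBlur(im,(3,5),0).astype(float);S=S[...,2]-S[...,0] # red-blue: wood is warm
    pts=[]
    for r in rows:
        x0=np.interp(r,[exp[0][1],exp[1][1]],[exp[0][0],exp[1][0]]);xs=np.arange(int(x0-w),int(x0+w)+1)
        g=np.abs(np.gradient(S[r,xs]));i=g.argmax()
        if 0<i<len(xs)-1:
            a,b,d=g[i-1:i+2];pts.append([xs[i]+.5*(a-d)/(a-2*b+d),r])
    P=np.array([ray(c,p,z)[:2] for p in pts])*1000
    l=cv2.fitLine(P.astype(np.float32),cv2.DIST_HUBER,0,.5,.01).ravel()
    if l[0]<0:l[:2]*=-1
    res=np.abs((P-l[2:])@[-l[1],l[0]])
    # y at x=515
    print('yaw',np.round(np.degrees(np.arctan2(l[1],l[0])),2),'y@x=515',np.round(l[3]+(515-l[2])*l[1]/l[0],1),'med res',np.round(np.median(res),2),len(P))
ct=get_calibration('top');t=cv2.imread('pics/top0.png')
edge(ct,t,((398,140),(430,342)),range(150,336),7,.012)
edge(ct,t,((454,136),(489,337)),range(145,330),7,.012)
c=pickle.load(open('pics/w2.pkl','rb'));im=cv2.imread('pics/w2.png')
edge(c,im,((257,0),(261,200)),range(5,200),7,.012)
edge(c,im,((384,0),(376,200)),range(5,200),7,.012)
E
python3 be.py
```

```text
yaw 6.42 y@x=515 -123.0 med res 0.13 186
yaw 6.42 y@x=515 -233.6 med res 0.15 134
yaw 6.41 y@x=515 -123.0 med res 0.06 195
yaw 6.31 y@x=515 -233.0 med res 0.07 195
```

Request:
drive_tool(
  targets=[0,0,0,0.012,0.3,0.85,-0.02,0,0,0.3,0.85,-0.02,0,0,0.3,0.85,-0.02,0,0,0.3,0.84,0,0,0,0.3,0,0,0.8,0,0.3,0,0,0.8,0,0.3,0,0,0.8,0,0.3],
)

```text
time_s: 7.45
tcp_pos: [0.5315, -0.1761, 0.1375]
tool_rot: [-3.137, -0.175, -0.0]
force: [-0.3, 0.7, -1.3]
finger_gap: 0.0595
grip_force: 30.0
```

Request:
drive_tool(
  targets=[0,0,0.8,0,0.3,0,0,0.8,0,0.3,0,0,0.8,0,0.3,0,0,0.6,0,0.3,0,0,0.4,0,0.3,0,0,0,0,0.3,0,0,0,0,0.3,0,0,0,0,0.3],
)

```text
time_s: 8.25
tcp_pos: [0.5321, -0.1767, 0.0377]
tool_rot: [3.136, 0.175, 0.004]
force: [-0.1, -0.1, -0.2]
finger_gap: 0.0599
grip_force: 30.0
```

```bash
cat > rel.py <<'E'
from h import *
E0=np.array([514.5,-178.2]);Y=np.radians(6.4);u=np.array([np.cos(Y),np.sin(Y)]);n=np.array([-u[1],u[0]])
if __name__=='__main__':
    s,M,y=tool();d=s['tcp_pos'][:2]*1000-E0
    print('t',s['time_s'],'along %.2f across %.2f z %.2f yaw %.2f'%(d@u,d@n,s['tcp_pos'][2]*1000,np.degrees(y)),s['force'],s['ft_torque'],'tilt',M[:,2])
E
python3 rel.py
```

```text
t 8.25 along 17.61 across -0.51 z 37.68 yaw 6.39 [-0.05469798 -0.11654064 -0.18020467] [-0.02832156  0.02557715  0.02897569] tilt [ 2.40305397e-03 -2.96924629e-04 -9.99997069e-01]
```

Request:
drive_tool(
  targets=[0,0,0.2,0,0.3,0,0,0.13,0,0.3,0,0,0,0,0.3,-0.07,-0.01,0,0,0.3,-0.04,0,0,0,0.3,0,0,0,0,0.3,0,0,0,0,0.3,0,0,0,0,0.3],
)

```text
time_s: 9.05
tcp_pos: [0.5278, -0.1768, 0.0267]
tool_rot: [3.137, 0.175, 0.0]
force: [0.2, -0.3, -0.1]
finger_gap: 0.0595
grip_force: 30.0
```

```bash
python3 rel.py
```

```text
t 9.05 along 13.40 across -0.12 z 26.75 yaw 6.37 [ 0.19243654 -0.25647415 -0.0940462 ] [-0.05619427 -0.04704157 -0.03155124] tilt [ 2.50400353e-04 -4.70062742e-05 -9.99999968e-01]
```

Request:
drive_tool(
  targets=[-0.02,0,0,0,0.3,-0.02,0,0,0,0.3,-0.02,0,0,0,0.3,0,0,0,0,0.3,0,0,0.02,0,0.3,0,0,0.02,0,0.3,0,0,0,0,0.3,0,0,0,0,0.3],
)

```text
time_s: 9.85
tcp_pos: [0.526, -0.177, 0.0259]
tool_rot: [3.137, 0.175, 0.0]
force: [-1.6, 1.5, 5.0]
finger_gap: 0.0599
grip_force: 30.0
```

```bash
python3 rel.py
```

```text
t 9.85 along 11.60 across -0.11 z 25.95 yaw 6.39 [-1.63194904  1.52932992  5.02034429] [ 0.27310955  0.42668607 -0.00874973] tilt [ 3.10412227e-04 -1.26341182e-04 -9.99999944e-01]
```

Request:
drive_tool(
  targets=[-0.02,0,0,0,0.3,-0.02,0,0,0,0.3,-0.02,0,0,0,0.3,0,0,0,0,0.3,0,0,0,0,0.3,0,0,0,0,0.3,0,0,0,0,0.3,0,0,0,0,0.3],
)

```text
time_s: 10.65
tcp_pos: [0.526, -0.177, 0.026]
tool_rot: [3.136, 0.175, 0.006]
force: [5.3, 3.4, 3.5]
finger_gap: 0.06
grip_force: 30.0
```

```bash
python3 rel.py
```

```text
t 10.65 along 11.54 across -0.13 z 25.97 yaw 6.40 [5.2960953  3.39989504 3.52821265] [ 0.92276036 -1.28462877 -0.09981573] tilt [ 3.80648941e-03 -2.07783418e-04 -9.99992734e-01]
```

Request:
drive_tool(
  targets=[0,0,0,0,1,0,0,0,0,1,0,0,0,0,1,0,0,0,0,1,0,0,0,0,1,0,0,-0.3,0,1,0,0,-0.7,0,1,0,0,-0.9,0,1],
)

```text
time_s: 11.45
tcp_pos: [0.5232, -0.1772, 0.0826]
tool_rot: [-3.136, -0.175, 0.004]
force: [0.4, -0.6, -0.6]
finger_gap: 0.087
grip_force: 0.0
```

Request:
drive_tool(
  targets=[0,0,-0.9,0,1,0,0,-0.9,0,1,0,0,-0.9,0,1,0,0,-0.9,0,1,0,0,-0.9,0,1,0,0,-0.4,0,1,0,0,0,0,1,0,0,0,0,1],
)

```text
time_s: 12.25
tcp_pos: [0.5234, -0.1769, 0.2284]
tool_rot: [-3.136, -0.174, 0.002]
force: [0.3, -0.3, -0.7]
finger_gap: 0.087
grip_force: 0.0
```

```bash
python3 rel.py; python3 w.py w3
```

```text
t 12.25 along 8.96 across 0.26 z 228.45 yaw 6.35 [ 0.2777563  -0.27828982 -0.65850853] [ 0.02668256  0.0053911  -0.00573965] tilt [-1.63082773e-03  8.30759712e-04 -9.99998325e-01]
t 12.25 tcp [ 0.52337731 -0.1769377   0.22844863] yaw 6.353977436083144 cam in tool [ 6.98559092e-02 -1.32209334e-04 -1.61689358e-01] look [-0.25761696 -0.02802753 -0.96584054] f 374.76505059630574
yellow [(array([319., 204.]), np.int32(1861))]
red [(array([592., 146.]), np.int32(17555)), (array([ 37., 227.]), np.int32(6581)), (array([319., 261.]), np.int32(4870)), (array([630., 265.]), np.int32(105)), (array([320., 352.]), np.int32(1929))]
```

View pics/w3.png

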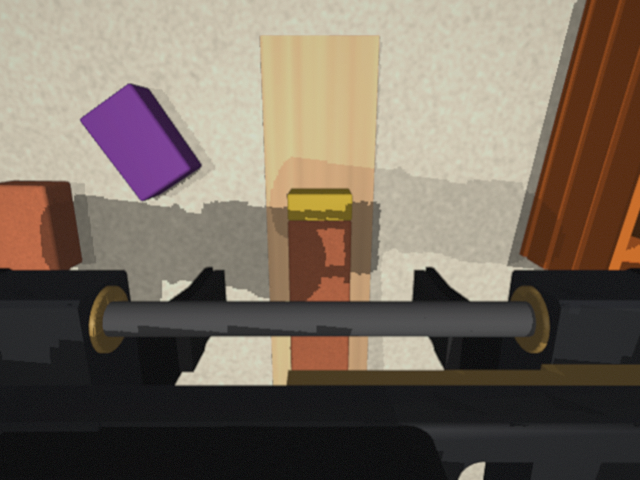

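The spacer stands square and flush in line against the row's end at (319,204). Now I'll move to the clay block.

Request:
drive_tool(
  targets=[-0.1,-0.4,0,0,1,-0.18,-0.85,0,0,1,-0.18,-0.85,0,0,1,-0.18,-0.85,0,0,1,-0.18,-0.85,0,0,1,-0.18,-0.85,0,0,1,-0.18,-0.85,0,0,1,-0.18,-0.85,0,0,1],
)

```text
time_s: 13.1
tcp_pos: [0.461, 0.0088, 0.2284]
tool_rot: [3.136, 0.175, -0.004]
force: [0.3, -0.1, -0.6]
finger_gap: 0.087
grip_force: 0.0
```

Request:
drive_tool(
  targets=[-0.18,-0.85,0,0,1,-0.18,-0.85,0,0,1,-0.18,-0.85,0,0,1,-0.16,-0.6,0,0,1,0,0,0,0,1,0,0,0,0,1,0,0,0,0,1,0,0,0,0,1],
)

```text
time_s: 13.9
tcp_pos: [0.4311, 0.0985, 0.2292]
tool_rot: [3.136, 0.173, -0.001]
force: [0.4, -0.2, 0.2]
finger_gap: 0.0868
grip_force: 0.0
```

```bash
python3 w.py w4; cat > wc.py <<'E'
from h import *
import pickle
from rel import E0,u,n
c=pickle.load(open('pics/w3.pkl','rb'));im=cv2.imread('pics/w3.png')
m=max(comps(im,'yellow'),key=lambda q:q[2])[0]
r=fit([(c,m,0)],[.025,.06,.04],[.526,-.177,.11],.012);d=r[0][:2]*1000-E0
print('spacer along,across',d@u,d@n,'yaw',np.degrees(r[0][2]),r[1:])
c=pickle.load(open('pics/w4.pkl','rb'));im=cv2.imread('pics/w4.png');s,M,y=tool()
k=comps(im,'red',1500)
q=min(k,key=lambda a:np.hypot(*(a[1]-proj(c,[[.4686,.1065,.03]])[0])))[0];print('ext',contour(q).min(0),contour(q).max(0))
r=min((fit([(c,q,0)],[.09,.06,.04],[.469,.107,a]) for a in(.05,.12,.2)),key=lambda r:r[1])
p=r[0];yw=p[2];d=p[:2]-s['tcp_pos'][:2]
print('clay',np.round(p*1000,1),'yaw',np.degrees(yw),r[1:])
print('turn units',-np.degrees(yw-y)/60,'after-turn tx,ty units',(np.cos(yw)*d[0]+np.sin(yw)*d[1])/.03,(np.sin(yw)*d[0]-np.cos(yw)*d[1])/.03)
E
python3 wc.py
```

```text
t 13.9 tcp [0.43109178 0.09854656 0.22918195] yaw 6.307815459595762 cam in tool [ 6.98542867e-02 -1.33006671e-04 -1.61710135e-01] look [-0.25651778 -0.02896721 -0.96610534] f 374.76505059630574
yellow [(array([611., 138.]), np.int32(1563))]
red [(array([314., 165.]), np.int32(5919)), (array([605., 202.]), np.int32(6482)), (array([591., 266.]), np.int32(362))]
spacer along,across 12.833645167656835 -0.07111112150360926 yaw 5.797465468102336 (np.float64(1.7481117361500698), np.float64(1.647645750477939))
ext [282.625 117.625] [346.375 213.375]
clay [468.9 107.1  99.9] yaw 5.726110907813713 (np.float64(1.6393514177511974), np.float64(1.5739499106500088))
turn units 0.009665113678969878 after-turn tx,ty units 1.2805763139306525 -0.15657440641454445
```

View pics/w4.png

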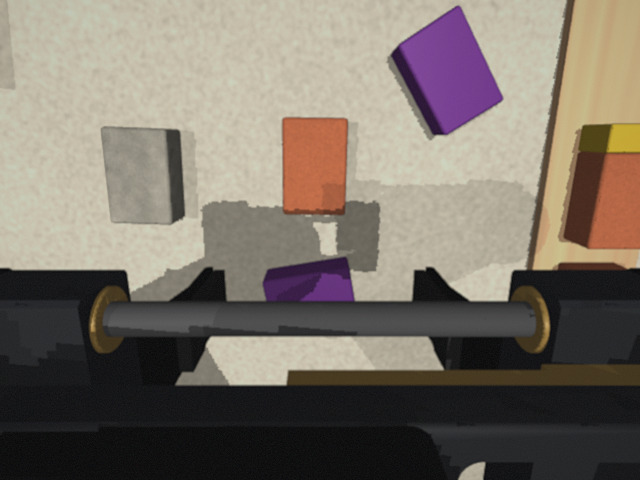

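The clay block at (315,165) is isolated, with the grey block at (145,175) well clear. I'll descend and grasp it.

Request:
drive_tool(
  targets=[0.64,-0.08,0,0,1,0.64,-0.08,0.5,0,1,0,0,1,0,1,0,0,1,0,1,0,0,1,0,1,0,0,1,0,1,0,0,1,0,1,0,0,1,0,1],
)

```text
time_s: 14.75
tcp_pos: [0.4691, 0.1077, 0.0334]
tool_rot: [-3.137, -0.173, -0.001]
force: [0.2, 0.5, 0.4]
finger_gap: 0.0872
grip_force: 0.0
```

Request:
drive_tool(
  targets=[0,0,0.7,0,1,0,0,0,0,1,0,0,0,0,0.3,0,0,0,0,0.3,0,0,0,0,0.3,0,0,0,0,0.3,0,0,0,0,0.3,0,0,0,0,0.3],
)

```text
time_s: 15.55
tcp_pos: [0.4692, 0.1083, 0.0144]
tool_rot: [-3.136, -0.175, -0.002]
force: [-0.3, -0.8, 6.4]
finger_gap: 0.0597
grip_force: 30.0
```

Request:
drive_tool(
  targets=[0,0,0,0,0.3,0,0,-0.3,0,0.3,0,0,-0.7,0,0.3,0,0,-0.9,0,0.3,0,0,-0.9,0,0.3,0,0,-0.9,0,0.3,0,0,-0.7,0,0.3,0,0,0,0,0.3],
)

```text
time_s: 16.35
tcp_pos: [0.4701, 0.1091, 0.1481]
tool_rot: [-3.134, -0.175, -0.009]
force: [1.2, 0.7, -3.2]
finger_gap: 0.0599
grip_force: 29.9
```

```bash
python3 rel.py; python3 w.py w5
```

```text
t 16.35 along -12.14 across 290.51 z 148.13 yaw 6.40 [ 1.19254035  0.72125731 -3.18810892] [ 0.06168105 -0.11633001  0.06001827] tilt [ 0.00563261  0.00345358 -0.99997817]
t 16.35 tcp [0.47005104 0.10914627 0.14813443] yaw 6.395777635185028 cam in tool [ 6.98417515e-02 -1.22719430e-04 -1.61711173e-01] look [-0.2505246  -0.02566612 -0.96776995] f 374.76505059630574
yellow []
red [(array([320., 246.]), np.int32(16424)), (array([637., 257.]), np.int32(110)), (array([318., 353.]), np.int32(4579))]
```

View pics/w5.png

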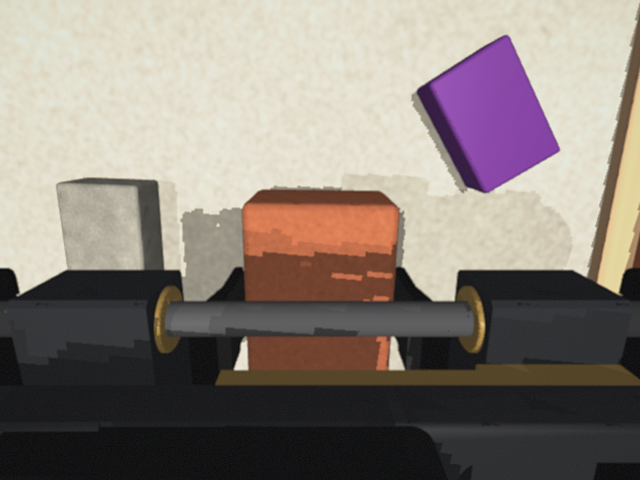

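The block is held square and centred. Now I'll traverse to just beyond the spacer.

Request:
drive_tool(
  targets=[0.15,0.4,0,0,0.3,0.25,0.84,0,0,0.3,0.25,0.84,0,0,0.3,0.25,0.84,0,0,0.3,0.25,0.84,0,0,0.3,0.25,0.84,0,0,0.3,0.25,0.84,0,0,0.3,0.25,0.84,0,0,0.3],
)

```text
time_s: 17.2
tcp_pos: [0.5452, -0.0744, 0.1429]
tool_rot: [-3.137, -0.173, 0.008]
force: [0.1, 0.7, -4.4]
finger_gap: 0.0599
grip_force: 29.9
```

Request:
drive_tool(
  targets=[0.25,0.84,0,0,0.3,0.25,0.84,0,0,0.3,0.25,0.84,0,0,0.3,0.25,0.88,0,0,0.3,0,0,0,0,0.3,0,0,0,0,0.3,0,0,0,0,0.3,0,0,0,0,0.3],
)

```text
time_s: 18.0
tcp_pos: [0.5868, -0.1701, 0.1449]
tool_rot: [-3.136, -0.176, 0.002]
force: [-0.4, -0.1, -3.9]
finger_gap: 0.0596
grip_force: 29.9
```

```bash
python3 rel.py
```

```text
t 18.0 along 72.80 across 0.01 z 144.85 yaw 6.43 [-0.40298167 -0.1045414  -3.86116914] [ 0.00910498 -0.02738673  0.05616932] tilt [-1.37226073e-03  2.73551608e-04 -9.99999021e-01]
```

Request:
drive_tool(
  targets=[0.08,0,0,0,0.3,0,0,0.6,0,0.3,0,0,0.8,0,0.3,0,0,0.8,0,0.3,0,0,0.8,0,0.3,0,0,0.5,0,0.3,0,0,0.2,0,0.3,0,0,0,0,0.3],
)

```text
time_s: 18.8
tcp_pos: [0.5896, -0.1701, 0.0339]
tool_rot: [3.137, 0.176, -0.002]
force: [0.3, 0.4, -3.5]
finger_gap: 0.0599
grip_force: 29.9
```

```bash
python3 rel.py
```

```text
t 18.8 along 75.58 across -0.32 z 33.94 yaw 6.42 [ 0.28386954  0.44023316 -3.52817312] [-0.03953231 -0.00632537  0.02781409] tilt [-1.27106657e-03 -9.56585753e-05 -9.99999188e-01]
```

Request:
drive_tool(
  targets=[0,-0.01,0.1,0,0.3,0,0,0.1,0,0.3,0,0,0.02,0,0.3,-0.06,0,0,0,0.3,-0.06,0,0,0,0.3,0,0,0,0,0.3,0,0,0,0,0.3,0,0,0,0,0.3],
)

```text
time_s: 19.6
tcp_pos: [0.5863, -0.1706, 0.0279]
tool_rot: [3.137, 0.175, 0.0]
force: [-0.6, -0.2, -3.5]
finger_gap: 0.0598
grip_force: 29.9
```

```bash
python3 rel.py
```

```text
t 19.6 along 72.21 across -0.44 z 27.95 yaw 6.38 [-0.61909841 -0.20073296 -3.50015723] [-0.00062518  0.00538308 -0.06608374] tilt [ 2.57229694e-04 -5.73246981e-05 -9.99999965e-01]
```

Request:
drive_tool(
  targets=[0,-0.01,0.03,0,0.3,0,0,0.03,0,0.3,0,0,0,0,0.3,-0.02,0,0,0,0.3,-0.02,0,0,0,0.3,-0.02,0,0,0,0.3,0,0,0,0,0.3,0,0,0,0,0.3],
)

```text
time_s: 20.4
tcp_pos: [0.5853, -0.1706, 0.0265]
tool_rot: [3.136, 0.175, 0.003]
force: [1.1, 0.5, -0.2]
finger_gap: 0.0596
grip_force: 29.9
```

```bash
python3 rel.py
```

```text
t 20.4 along 71.25 across -0.30 z 26.52 yaw 6.39 [ 1.13855771  0.53286216 -0.22602905] [ 0.23228915 -0.58968139 -0.03938206] tilt [ 2.15948029e-03 -2.84509920e-04 -9.99997628e-01]
```

Request:
drive_tool(
  targets=[-0.02,0,0,0,0.3,-0.02,0,0,0,0.3,-0.02,0,0,0,0.3,0,0,0,0,0.3,0,0,0,0,0.3,0,0,0,0,0.3,0,0,0,0,0.3,0,0,0,0,0.3],
)

```text
time_s: 21.2
tcp_pos: [0.5851, -0.1706, 0.0266]
tool_rot: [3.136, 0.177, 0.008]
force: [5.3, 1.2, -2.0]
finger_gap: 0.0599
grip_force: 29.9
```

```bash
python3 rel.py
```

```text
t 21.2 along 70.99 across -0.27 z 26.61 yaw 6.45 [ 5.29012334  1.22990811 -1.99406128] [ 0.27807346 -1.71538768  0.11476097] tilt [ 5.31870128e-03 -5.14968659e-04 -9.99985723e-01]
```

Request:
drive_tool(
  targets=[0,0,0.03,0,0.3,0,0,0,0,0.3,0,0,0,0,1,0,0,0,0,1,0,0,0,0,1,0,0,0,0,1,0,0,0,0,1,0,0,0,0,1],
)

```text
time_s: 22.0
tcp_pos: [0.5823, -0.1707, 0.025]
tool_rot: [-3.137, -0.174, 0.001]
force: [-0.2, -1.3, -0.4]
finger_gap: 0.0865
grip_force: 0.0
```

Request:
drive_tool(
  targets=[0,0,-0.3,0,1,0,0,-0.7,0,1,0,0,-0.9,0,1,0,0,-0.9,0,1,0,0,-0.9,0,1,0,0,-0.9,0,1,0,0,-0.9,0,1,0,0,-0.5,0,1],
)

```text
time_s: 22.8
tcp_pos: [0.5835, -0.1709, 0.2089]
tool_rot: [3.136, 0.175, 0.008]
force: [1.0, 0.3, 0.2]
finger_gap: 0.0875
grip_force: 0.0
```

Request:
drive_tool(
  targets=[-0.6,0,0,0,1,-0.8,0,0,0,1,-0.8,0,0,0,1,-0.8,0,0,0,1,-0.6,0,0,0,1,0,0,0,0,1,0,0,0,0,1,0,0,0,0,1],
)

```text
time_s: 23.6
tcp_pos: [0.4761, -0.1826, 0.2056]
tool_rot: [3.136, 0.175, 0.002]
force: [0.2, 0.9, -0.1]
finger_gap: 0.0872
grip_force: 0.0
```

```bash
python3 rel.py; python3 w.py w6; python3 - <<'E'
from h import *
from rel import E0,u,n
import pickle
c=pickle.load(open('pics/w6.pkl','rb'));im=cv2.imread('pics/w6.png')
for k,z,sz in(('yellow',12.5,[.025,.06,.04]),('red',70,[.09,.06,.04])):
    p=E0+z*u;q=near(comps(im,k),proj(c,[[p[0]/1e3,p[1]/1e3,.04]])[0])
    r=fit([(c,q,0)],sz,[p[0]/1e3,p[1]/1e3,.11],.012);d=r[0][:2]*1000-E0
    print(k,'along,across',d@u,d@n,'yaw',np.degrees(r[0][2]),r[1:])
E
```

```text
t 23.6 along -38.66 across -0.13 z 205.58 yaw 6.39 [ 0.20910438  0.9464381  -0.05614787] [-0.05228411  0.04259931 -0.00827463] tilt [ 1.08138316e-03 -2.04219147e-04 -9.99999394e-01]
t 23.6 tcp [ 0.47609931 -0.18263463  0.20557531] yaw 6.38862186284407 cam in tool [ 6.98413093e-02 -1.23266813e-04 -1.61691538e-01] look [-0.25495045 -0.02917767 -0.9665138 ] f 374.76505059630574
yellow [(array([319., 156.]), np.int32(2087))]
red [(array([601., 135.]), np.int32(15835)), (array([319.,  79.]), np.int32(8927)), (array([319., 221.]), np.int32(6695)), (array([319., 292.]), np.int32(1014)), (array([319., 352.]), np.int32(2073))]
yellow along,across 12.830982139245647 -0.02438387033882332 yaw 5.693540866962528 (np.float64(1.2009207044294723), np.float64(1.1666018091103705))
red along,across 69.75533445587742 -0.3191178136278596 yaw 5.817406461559222 (np.float64(1.37104175590265), np.float64(1.2830941685915476))
```

View pics/w6.png

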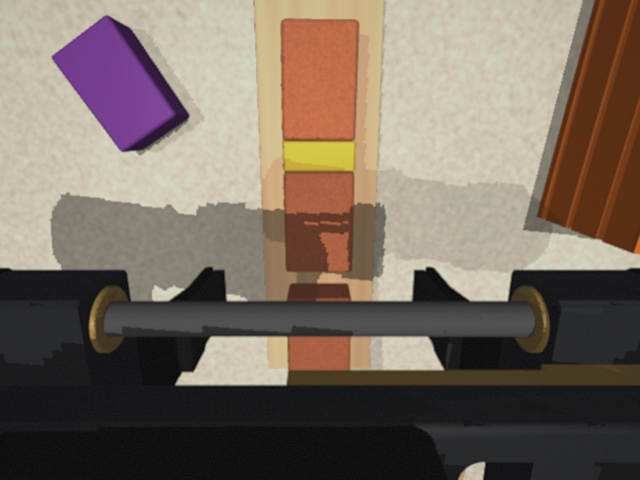

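The row, spacer (319,156) and clay block (319,79) are flush and in line. The fits put the spacer 12.8 mm and the block 69.8 mm along from the row end, against nominal 12.5 and 70, with less than 0.5 mm across.

```bash
python3 -c "
from station import *
print(job_done())"
```

```text
the job is handed in; nothing more can be done
None
```

The spacer stands against the end of the row, the clay block lies against it in line with the row, and the grey block was not touched; I handed the job in at about 24 s of the 54 s allowed (no verdict was returned).

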